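# Log a washer control unit and snap its dial on

## Robot

A 6-joint arm with a two-finger parallel gripper is mounted at the origin on the work surface. World frame = base frame: x ahead of the robot, y to its left, z up, the work surface at z = 0. Lengths are in m, angles in rad, forces in N, time in s.
With the tool pointing down it reaches from about 0.325 to 0.85 m from the base axis. Payload 4.4 kg.
Tool frame: the origin (TCP) lies midway between the tips of the shut fingers; the grasp point (between the pads) lies 19 mm behind it; z points along the fingers, y is the line along which they close (so a half turn about z gives the same grasp; the last joint's range is limited). The gripper opens to 94 mm and grips with 3 to 60 N. Pads are 16 mm wide; open, the fingers measure 119 mm over their backs; the gripper's body (75 mm by 177 mm) begins 78 mm behind the grasp point.
Start: joints at [-1.375, 0.207, 1.542, -0, 1.393, -0.15], TCP at [0.195, -0.541, 0.205] pointing down, gripper open.
Joint ranges: [-2.73, 2.73], [-0.86, 2.22], [0.23, 2.46], [-1.11, 4.25], [0.08, 2.63], [-2.82, 2.82]. Speed limits (rad/s): [2.79, 2.79, 3.14, 3.14, 3.14, 3.14].

## Interface

Orientations are given as a unit quaternion [w, x, y, z].
In Python, from workcell import monitor, imaging, job gives the robot as it stands. The module is installed in compiled form; this text tells all that it offers.
- The arm moves only by the shell command python3 -m creep 'ROWS' [FORCE]. ROWS is JSON, a list of rows, each an object with "fingers": the finger opening in mm, from 0 to 94; "delta_pos": the shift along the world's x, y, z in units of 50 mm (1.0 is 50 mm), a list of three; "spin": the turn about the world's z in rad. A call has 1 to 12 rows; each row is the pose to reach, as a shift and turn from the pose commanded when the call began; what a row does not reach only later rows make up. A row lasts 1/10 s, in which the tool goes at most 50 mm and 8.59 degrees, less where a joint would pass 70% of its speed; a pose out of reach is approached as far as the arm can. A call with a gripper value outside its range is refused whole. The fingers move at their own pace and stop on an object; FORCE is the grip in N (left out, the last holds). Time passes only in rows, so rows that repeat a pose let the fingers close. It gives the time, the measured TCP pose, the force, the opening and the grip force at its end, in the units of the state.
- monitor.sense(): the state, without advancing time (a new reading comes with each control period).
- imaging.grab_frame(name): name is "scene" or "top" or "wrist"; returns a dict with "pixels" (480x640x3 uint8, red, green, blue), "z_map" (480x640 float32, m along the optical axis (not along the pixel's ray), 0 where there is no reading), "fx", "fy", "cx", "cy" (pixels), "dist_coeffs" ([k1, k2, p1, p2, k3] as OpenCV has them; the pictures are not rectified), "R" (3x3) and "t" (3): a world point X has camera coordinates R X + t. Camera axes: x right, y down, z forward; pixel columns grow to the right and rows downward; lengths in m; the calibration is good to about 2 mm. A picture is of the moment at which its call begins.
- job.sign_off(): hands the job in; it is judged then, once.
The state is a dict: "clock": time; "qpos": joint angles; "dq": joint speeds; "joint_efforts": joint torques, N m; "position": TCP position; "tool_rot": TCP orientation; "force": force on the tool from outside, world axes, zero at the start; "wrist_torque": the same for the moment, N m; "gripper_width": finger opening in m; "grip_force": force on a finger pad.
Only numpy, scipy, OpenCV 4.12 (cv2) and the standard library are available. Lean on these libraries where they do the work, as an engineer would, in place of code of your own. Each camera call takes 0.05 s, during which the arm holds its last target. There are 200 camera calls.

## Task

Take the pen scanner from its dock, aim its lower end straight down at the middle of the barcode label on the washing machine's control unit from 5 to 10 cm above it, hold it steady there for a good second, and stand it back upright in the dock. Then take the white dial cap (the 44 mm one with a grey line across its top, lying open side down) and press it straight down onto the bare snap stud until it clicks home, and keep pressing it firmly onto its rubber ring (about 10 N). Finish like that, with the fingers still on the dial and pressing; leave everything else where it is.

Things in the scene. Friction and masses are not known exactly. Their poses are not given: they have to be found in the camera images.
- scanner: pen scanner: upright black round wand, 130 mm tall, 110 g (about +-30 %); foot 42 mm across up to 20 mm high, tapering to a plain shaft 28 mm across from 40 mm height to the top. Origin at the centre of its flat underside, z up along the wand; it reads along -z, out of the underside, by itself (no trigger). It starts standing in its dock
- dock: scanner dock: fixed grey round dish, 72 mm across, 10 mm tall, inside 62 mm across; its floor is 4 mm above the table. Origin under its centre, on the table
- dock_in (a point): centre of the dock's inner floor, where the scanner's underside stands
- unit: washing machine control unit, lying fixed on the table face up: white box 130 (x) by 240 (y) by 45 mm (z) with a black display, a white barcode label and a bare grey stud. Origin under its centre, z up; display towards its +y, stud towards its -y
- label (a point): middle of the barcode label on the unit's top face, 45 mm above the table; label 36 by 26 mm, 57 mm from the stud along the unit's +y
- stud (a point): point on the stud's upright axis at the level of the rubber ring's top when it is not pressed, 50 mm above the table. The stud is a four-lobed snap head, 21 mm across its sprung lobes (widest 8.4 mm above this point, top 14.4 mm above it). The lobes give way inwards as the dial's lip passes
- dial: dial cap: white round knob, 44 mm across, 30 mm tall, 40 g (about +-30 %), thin metal band near the top and a grey line across it; lies open side down on the table, beside the other two white caps. Origin at the centre of its underside, z up. The opening underneath is 16 mm across behind a 2.6 mm lip, 21 mm deep inside. Any turn about z will do
- seat: black rubber ring round the stud, 46 mm across, 5 mm proud of the unit, gives 3 N per mm, at most 4 mm; origin on the stud's axis at the unit's face, sinks with it. The dial's underside meets the lobes some 13 mm above stud, the push rises to about 6 to 15 N, drops as the lip passes, and the underside lands on the ring (dial origin 0 to 1 mm above stud, lower while pressed)
- dose_cap: bystander: slightly tapered plain white dosing cap of a bottle, 32 mm across, 36 mm tall, solid; origin under its centre
- jar_lid: bystander: flat white jar lid, 62 mm across, 18 mm tall; origin under its centre
- screwdriver: bystander: screwdriver with black handle, 190 mm long, lying on the table in front of the robot
- softener: bystander: white softener bottle, 80 mm across, 220 mm tall, standing at the back; origin under its centre
- pods: bystander: clear jar, 90 mm across, 100 mm tall, standing at the back; origin under its centre
- scoop_cup: bystander: clear measuring cup, 64 mm across, 60 mm tall; origin under its centre
- brush: bystander: wooden brush lying on the left of the table
Not all that is in view belongs to the job. What is shaped like the scanner but orange is not meant. There is more than one size of the dock; the job needs the smaller.

How it is judged:
On the way, in this order (a step that is already met when the one before it is completed fails the run):
1. the held scanner points at the label, 3 to 12 cm off it and within 13 mm of its middle each way, still for 0.8 s (x of label in the frame of scanner between -0.013 and 0.013 m and y of label in the frame of scanner between -0.013 and 0.013 m and z of label in the frame of scanner between -0.12 and -0.03 m and linear speed of scanner below 0.02 m/s and angular speed of scanner below 0.15 rad/s and contact force between the fingers and scanner above 0.5 N), for 0.8 s.
2. the scanner stands upright in its dock, let go (horizontal distance between scanner and dock_in below 0.014 m and height (world z) of scanner below 0.01 m and angle between scanner's own z axis and vertical below 0.12 rad and contact force between the fingers and scanner below 0.1 N and linear speed of scanner below 0.02 m/s), for 0.2 s.
3. the dial has clicked onto the stud (z of dial in the frame of stud below 0.0015 m and horizontal distance between dial and stud below 0.003 m and angle between the z axis of dial and the z axis of unit, either way round below 0.08 rad), for 0.1 s.
At the end, for the whole second after the job is handed in: the dial sits on the stud (its underside no more than 1.5 mm above the ring's free level, 3 mm off the axis, 0.08 rad tilt) and is pressed on its rubber ring with more than 4 N by the fingers, which touch it with more than 2 N; the scanner stands upright in its dock within 14 mm of the centre (all of step 3 and horizontal distance between scanner and dock_in below 0.014 m and height (world z) of scanner below 0.01 m and angle between scanner's own z axis and vertical below 0.12 rad and contact force between dial and seat above 4 N and contact force between the fingers and dial above 2 N); the arm keeps its last pose, push and grip.
It fails at once if one of the bystanders is pushed more than 25 mm away (distance of any of dose_cap, jar_lid, screwdriver, softener, pods, scoop_cup, brush from where it was at the start of the episode above 0.025 m).
It also fails if it takes over 69 s, if anything falls off the work surface, if the arm or the gripper's body presses on something with over 40 N, if the wrist force passes 120 N, or if a joint passes its speed limit or range.

## Working session

There is one attempt and no reset: what is moved stays moved. The work goes in short steps, Python scripts to look and compute and a shell command to move; the robot and the scene stay as the last step left them, time stands still between calls to the robot, and variables do not carry over. Pictures are saved under pics/ and viewed, at most 10 in all, crops included, and the job is handed in when it is done.

```bash
mkdir -p pics; cat > h.py <<'E'
import numpy as np, cv2, pickle
from workcell import monitor, imaging
def grab(n,save=None):
    f=imaging.grab_frame(n)
    pickle.dump(f,open(n+'.pkl','wb'))
    if save: cv2.imwrite('pics/'+save,cv2.cvtColor(f['pixels'],cv2.COLOR_RGB2BGR))
    return f
def ray(f,uv):
    K=np.array([[f['fx'],0,f['cx']],[0,f['fy'],f['cy']],[0,0,1]])
    p=cv2.undistortPoints(np.array(uv,float).reshape(-1,1,2),K,np.array(f['dist_coeffs'],float)).reshape(-1,2)
    R=np.array(f['R']);t=np.array(f['t'])
    return -R.T@t, np.c_[p,np.ones(len(p))]@R
def onplane(f,uv,z):
    c,d=ray(f,uv); return c+d*((z-c[2])/d[:,2])[:,None]
def cloud(f):
    h,w=f['z_map'].shape; v,u=np.mgrid[:h,:w]
    c,d=ray(f,np.c_[u.ravel(),v.ravel()])
    return (c+d*f['z_map'].ravel()[:,None]).reshape(h,w,3)
E
python3 - <<'E'
from h import *
for n in('top','scene','wrist'):
    f=grab(n,n+'0.png'); c,_=ray(f,[[320,240]]); print(n,c)
print(monitor.sense())
E
```

```text
top [0.39459768 0.01969255 1.1114644 ]
scene [1.40771861 0.11781917 0.88467013]
wrist [ 0.26391556 -0.51591691  0.38436538]
{'clock': 0.15, 'qpos': array([-1.37547667e+00,  2.07243522e-01,  1.54258896e+00, -2.11200969e-05,
        1.39349209e+00, -1.50479250e-01]), 'dq': array([-2.03059586e-03, -2.20969998e-03, -4.36721749e-03, -3.37254207e-04,
        8.76256007e-04,  2.37446572e-06]), 'joint_efforts': array([ 5.31663518e-04, -3.71307743e+01, -2.81812620e+01,  6.98370743e-02,
        3.26599041e-02, -9.27583574e-05]), 'position': array([ 0.19476959, -0.54036075,  0.20456408]), 'tool_rot': array([-8.65510099e-04,  9.85089397e-01,  1.72041069e-01, -2.98036549e-05]), 'force': array([ 0.36378312,  0.01722274, -0.59035336]), 'wrist_torque': array([-0.01064645,  0.0073051 , -0.00295599]), 'grip_force': 0.0, 'gripper_width': 0.09404964314344771}
```

View pics/top0.png

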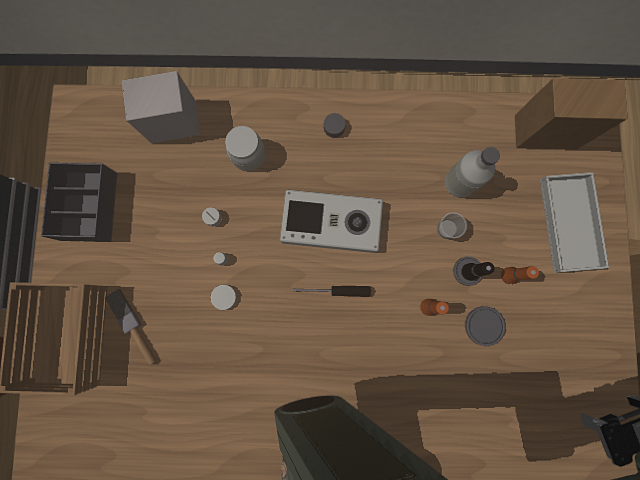

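View pics/scene0.png

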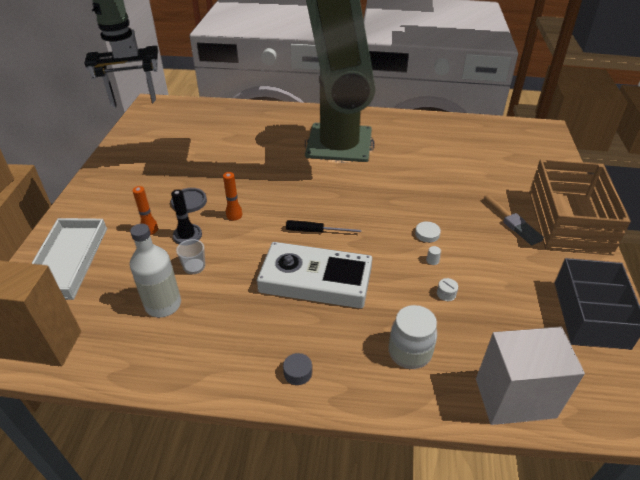

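Top view: black wand at (483,268) standing in a small dish at (468,270). Two orange look-alikes sit at (525,273) and (433,307), and a bigger empty dish at (485,326). The unit is at (332,222), with its label at (334,219) and stud at (357,222). There are three white caps: (210,215) with a line is the dial, (220,258) the dosing cap and (223,297) the jar lid. Next I'll measure and confirm them in one crop.

```bash
cat > m.py <<'E'
from h import *
f=pickle.load(open('top.pkl','rb')); P=cloud(f); im=f['pixels']; hsv=cv2.cvtColor(im,cv2.COLOR_RGB2HSV)
def blob(mask,box,name,z):
    u0,v0,u1,v1=box; m=np.zeros(mask.shape,np.uint8); m[v0:v1,u0:u1]=mask[v0:v1,u0:u1]
    n,l,s,c=cv2.connectedComponentsWithStats(m); i=1+np.argmax(s[1:,4]); mm=(l==i)
    cs,_=cv2.findContours(mm.astype(np.uint8),cv2.RETR_EXTERNAL,cv2.CHAIN_APPROX_NONE)
    (cx,cy),r=cv2.minEnclosingCircle(cs[0]); 
    p=onplane(f,[[cx,cy],[cx+r,cy],[cx,cy+r]],z); q=P[mm]
    print(name,'px',np.round((cx,cy,r),1),'area',s[i,4],'centre',p[0].round(4),'D',2*np.linalg.norm(p[1]-p[0]).round(4),'depth med',np.median(q,0).round(4),'mid',((q.min(0)+q.max(0))/2).round(4))
    return mm
z=P[...,2]; V=hsv[...,2]; S=hsv[...,1]
blob((z>.12)&(z<.14),(470,250,500,285),'scanner top',.13)
blob((z>.12)&(z<.14),(500,255,545,290),'orange1 top',.13)
blob((z>.12)&(z<.14),(420,295,455,320),'orange2 top',.13)
blob((z>.022)&(z<.035),(195,200,225,232),'dial top',.03)
blob((V>130)&(S<60),(195,200,225,232),'dial white',.03)
blob((z>.03)&(z<.042),(208,245,234,270),'dose',.036)
blob((V>130)&(S<60),(205,280,242,314),'lid',.018)
blob((S<60)&(V<150)&(z<.02),(448,250,482,290),'dock',.01)
blob((S<60)&(V<150),(460,300,510,350),'big dish',.01)
blob((z>.038)&(z<.05),(270,180,390,260),'unit',.045)
blob((z>.052),(340,205,375,240),'stud top',.064)
blob((V<70),(340,205,375,240),'ring',.05)
blob((S<80)&(z<.03)&(z>.004),(285,280,380,302),'driver',.015)
a=cv2.resize(im[235:350,410:550],None,fx=3.2,fy=3.2,interpolation=cv2.INTER_CUBIC)
b=cv2.resize(im[195:315,180:260],None,fx=3,fy=3,interpolation=cv2.INTER_CUBIC)
c=cv2.resize(im[185:255,275:390],None,fx=3,fy=3,interpolation=cv2.INTER_CUBIC)
W=np.zeros((600,800,3),np.uint8);W[:a.shape[0],:a.shape[1]]=a;W[:b.shape[0],460:460+b.shape[1]]=b
W[380:380+c.shape[0],:c.shape[1]]=c
cv2.imwrite('pics/crop1.png',W[...,::-1])
E
python3 m.py
```

```text
scanner top px [486.5 268.    7.2] area 150 centre [ 0.4714 -0.337   0.13  ] D 0.0316 depth med [ 0.4712 -0.3361  0.1326] mid [ 0.4713 -0.3377  0.1295]
orange1 top px [531.7 272.1   7. ] area 145 centre [ 0.4644 -0.4364  0.13  ] D 0.0308 depth med [ 0.4646 -0.4368  0.1287] mid [ 0.4648 -0.4374  0.1268]
orange2 top px [441.3 307.2   6.4] area 123 centre [ 0.3844 -0.2365  0.13  ] D 0.0276 depth med [ 0.3846 -0.2366  0.1292] mid [ 0.3838 -0.2373  0.1264]
dial top px [210.7 215.6   9. ] area 249 centre [0.5935 0.2996 0.03  ] D 0.0444 depth med [0.5932 0.2999 0.0287] mid [0.5943 0.3004 0.0287]
dial white px [210.  215.5   8.7] area 210 centre [0.5938 0.3014 0.03  ] D 0.043 depth med [0.5945 0.3014 0.0287] mid [0.5066 0.1748 0.554 ]
dose px [219.  257.6   6.2] area 113 centre [0.4901 0.2723 0.036 ] D 0.0298 depth med [0.4895 0.2726 0.0351] mid [0.4905 0.2725 0.0354]
lid px [222.5 297.   12.6] area 490 centre [0.3964 0.2631 0.018 ] D 0.0612 depth med [0.3965 0.2634 0.0175] mid [0.3965 0.1586 0.5537]
dock px [468.2 270.4  14.9] area 383 centre [ 0.4738 -0.3352  0.01  ] D 0.0734 depth med [ 0.4725 -0.3239  0.0052] mid [ 0.4728 -0.3351  0.0063]
big dish px [485.  325.5  20.5] area 1245 centre [ 0.3414 -0.3732  0.01  ] D 0.0998 depth med [ 0.3406 -0.3747  0.0056] mid [ 0.3448 -0.2033  0.5551]
unit px [331.7 220.5  54.9] area 5041 centre [0.585  0.0029 0.045 ] D 0.265 depth med [0.5862 0.005  0.0443] mid [0.5867 0.0036 0.044 ]
stud top px [357.8 220.9   4.2] area 53 centre [ 0.5819 -0.0586  0.064 ] D 0.02 depth med [ 0.582  -0.0591  0.0617] mid [ 0.5824 -0.0592  0.061 ]
ring px [357.3 221.9   9.8] area 244 centre [ 0.5819 -0.0585  0.05  ] D 0.0468 depth med [ 0.5811 -0.0601  0.0485] mid [ 0.4997 -0.0312  0.5765]
driver px [331.5 288.5  38.5] area 475 centre [ 4.227e-01 -2.000e-04  1.500e-02] D 0.1872 depth med [ 0.4184 -0.0351  0.0215] mid [0.4183 0.     0.0198]
```

View pics/crop1.png

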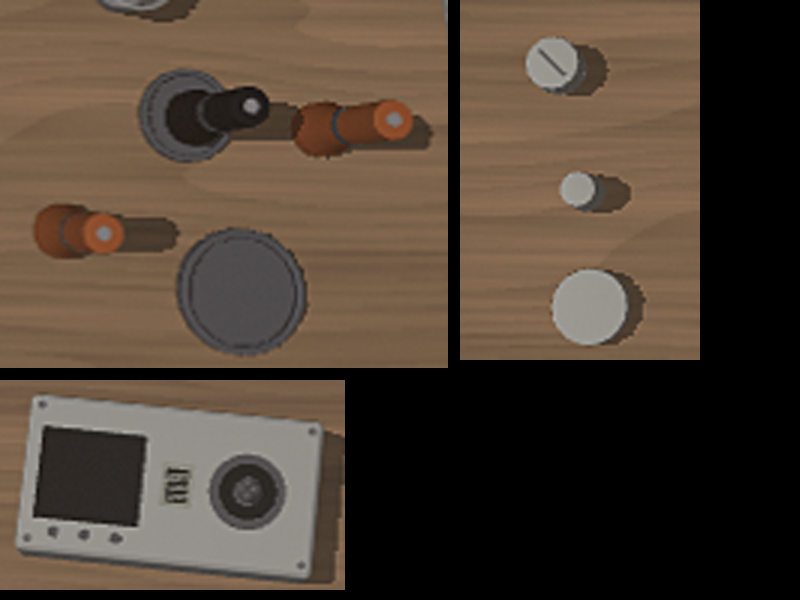

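Crop confirms: the black wand stands in the small dish (73 mm measured; the big one is 100 mm), and the 44 mm cap with the line at px (210.5,215.5) is the dial. Now I'll measure the label and cross-check with the scene view.

```bash
cat > m2.py <<'E'
from h import *
f=pickle.load(open('top.pkl','rb')); im=f['pixels']; z=cloud(f)[...,2]
m=((z>.038)&(z<.05)).astype(np.uint8); m[:180]=0;m[260:]=0;m[:,:270]=0;m[:,390:]=0
cs,_=cv2.findContours(m,cv2.RETR_EXTERNAL,cv2.CHAIN_APPROX_NONE); c=max(cs,key=cv2.contourArea)
w=onplane(f,c.reshape(-1,2),.045)[:,:2].astype(np.float32); print('unit rect',cv2.minAreaRect(w))
sub=im[208:232,326:343].min(2); d=(sub<110); v,u=np.nonzero(d); print('bars px',u.mean()+326,v.mean()+208,u.min()+326,u.max()+326,v.min()+208,v.max()+208)
print('label',onplane(f,[[(u.min()+u.max())/2+326,(v.min()+v.max())/2+208],[334.3,220]],.045))
g=pickle.load(open('scene.pkl','rb')); P=cloud(g)
for n,c,r,lo,hi in(('scanner',(.4714,-.337),.025,.122,.14),('dial',(.594,.3005),.035,.026,.036),('stud',(.582,-.059),.018,.059,.068),('dose',(.49,.2725),.03,.033,.04),('scoop',(.555,-.29),.06,.05,.07),('softener',(.65,-.33),.1,.2,.24)):
  for k,Q in(('top',cloud(f)),('scene',P)):
    q=Q[(np.hypot(Q[...,0]-c[0],Q[...,1]-c[1])<r)&(Q[...,2]>lo)&(Q[...,2]<hi)]
    print(n,k,len(q),((q.min(0)+q.max(0))/2).round(4),np.ptp(q,0).round(4)) if len(q) else print(n,k,0)
E
python3 m2.py; python3 -m creep '[{"fingers":70,"delta_pos":[5.53,4.07,0],"spin":0},{"fingers":70,"delta_pos":[5.53,4.07,0],"spin":0},{"fingers":70,"delta_pos":[5.53,4.07,0],"spin":0},{"fingers":70,"delta_pos":[5.53,4.07,0],"spin":0},{"fingers":70,"delta_pos":[5.53,4.07,0],"spin":0},{"fingers":70,"delta_pos":[5.53,4.07,0],"spin":0},{"fingers":70,"delta_pos":[5.53,4.07,0],"spin":0},{"fingers":70,"delta_pos":[5.53,4.07,0],"spin":0},{"fingers":70,"delta_pos":[5.53,4.07,0],"spin":0}]' 30
```

```text
unit rect ((0.5864471197128296, 0.0033256784081459045), (0.23856088519096375, 0.12931135296821594), 85.36521911621094)
bars px 333.5978260869565 219.66304347826087 330 338 214 225
label [[ 0.58745003 -0.00260049  0.045     ]
 [ 0.58624116 -0.00334564  0.045     ]]
scanner top 145 [ 0.4713 -0.3377  0.1307] [0.0265 0.0269 0.0143]
scanner scene 119 [ 0.4751 -0.3392  0.1298] [0.0291 0.0301 0.0153]
dial top 221 [0.5943 0.3004 0.0308] [0.043  0.042  0.0095]
dial scene 231 [0.5981 0.2992 0.0299] [0.0462 0.0424 0.0077]
stud top 46 [ 0.5824 -0.0592  0.0624] [0.0191 0.019  0.0068]
stud scene 44 [ 0.586  -0.0579  0.0624] [0.0196 0.02   0.0068]
dose top 100 [0.4905 0.2725 0.0362] [0.0269 0.0286 0.0062]
dose scene 85 [0.4947 0.2717 0.0363] [0.0314 0.0288 0.0064]
scoop top 185 [ 0.5782 -0.2867  0.0569] [0.0622 0.0613 0.0133]
scoop scene 247 [ 0.5816 -0.2871  0.0569] [0.0663 0.0632 0.0137]
softener top 278 [ 0.6999 -0.3213  0.2116] [0.0363 0.0358 0.0226]
softener scene 294 [ 0.7025 -0.3215  0.2125] [0.0383 0.0348 0.0245]
clock: 1.05
position: [0.4716, -0.3367, 0.2049]
tool_rot: [-0.0, 0.985, 0.173, -0.001]
force: [-0.3, -0.3, 0.5]
gripper_width: 0.0698
grip_force: 0.0
```

```bash
python3 -m creep '[{"fingers":70,"delta_pos":[0.03,0,-0.8],"spin":0},{"fingers":70,"delta_pos":[0.03,0,-1.6],"spin":0},{"fingers":70,"delta_pos":[0.03,0,-2.2],"spin":0},{"fingers":70,"delta_pos":[0.03,0,-2.5],"spin":0},{"fingers":70,"delta_pos":[0.03,0,-2.5],"spin":0},{"fingers":20,"delta_pos":[0.03,0,-2.5],"spin":0},{"fingers":20,"delta_pos":[0.03,0,-2.5],"spin":0},{"fingers":20,"delta_pos":[0.03,0,-2.5],"spin":0},{"fingers":20,"delta_pos":[0.03,0,-2.5],"spin":0},{"fingers":20,"delta_pos":[0.03,0,-2.5],"spin":0},{"fingers":20,"delta_pos":[0.03,0,-2.5],"spin":0},{"fingers":20,"delta_pos":[0.03,0,-2.5],"spin":0}]' 30; python3 -c "
from h import *
for n in('top','scene','wrist'): grab(n,n+'1.png')"
```

```text
clock: 2.25
position: [0.4732, -0.3377, 0.0809]
tool_rot: [0.0, 0.985, 0.172, 0.0]
force: [0.2, 0.2, 1.8]
gripper_width: 0.0278
grip_force: 30.0
```

```bash
python3 -m creep '[{"fingers":20,"delta_pos":[0,0,0.6],"spin":0},{"fingers":20,"delta_pos":[0,0,1.4],"spin":0},{"fingers":20,"delta_pos":[0,0,2.3],"spin":0},{"fingers":20,"delta_pos":[0.3,0.7,2.3],"spin":0},{"fingers":20,"delta_pos":[0.6,1.6,2.3],"spin":0},{"fingers":20,"delta_pos":[0.9,2.5,2.3],"spin":0},{"fingers":20,"delta_pos":[1.2,3.4,2.3],"spin":0},{"fingers":20,"delta_pos":[1.5,4.3,2.3],"spin":0},{"fingers":20,"delta_pos":[1.8,5.2,2.3],"spin":0},{"fingers":20,"delta_pos":[2.1,6.0,2.3],"spin":0},{"fingers":20,"delta_pos":[2.3,6.5,2.3],"spin":0},{"fingers":20,"delta_pos":[2.3,6.7,2.3],"spin":0}]'; python3 -c "
from h import *
for n in('top','scene','wrist'): grab(n,n+'2.png')"
```

```text
clock: 3.6
position: [0.588, 0.0003, 0.1945]
tool_rot: [-0.0, 0.985, 0.174, -0.001]
force: [-0.5, 0.1, -1.4]
gripper_width: 0.0273
grip_force: 30.0
```

View pics/scene2.png

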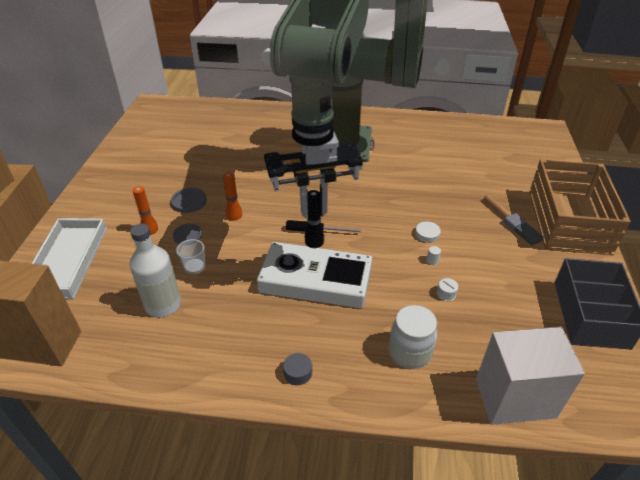

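```bash
python3 -c "
import cv2,numpy as np
a=cv2.imread('pics/top2.png')[150:330,220:540];b=cv2.imread('pics/wrist2.png')
cv2.imwrite('pics/c2.png',np.hstack([cv2.resize(a,(400,225)),cv2.resize(b,(400,300))[:225*1]]) if 0 else np.vstack([np.hstack([cv2.resize(a,(400,300)),cv2.resize(b,(400,300))])]))"
```

```text
(no output)
```

View pics/c2.png

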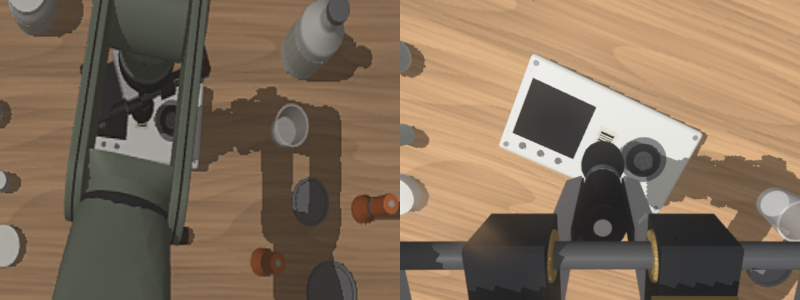

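Scanner is held upright over the label: its foot bottom is at scene px (314,246) and the label at (314,266), about 72 mm below. Now hold it still for 1.2 s.

```bash
python3 -c "
from h import *
f=pickle.load(open('scene.pkl','rb'));print(onplane(f,[[314.5,243]],.118),onplane(f,[[314.5,266]],.045))"; python3 -m creep '[{"fingers":20,"delta_pos":[0,0,0],"spin":0},{"fingers":20,"delta_pos":[0,0,0],"spin":0},{"fingers":20,"delta_pos":[0,0,0],"spin":0},{"fingers":20,"delta_pos":[0,0,0],"spin":0},{"fingers":20,"delta_pos":[0,0,0],"spin":0},{"fingers":20,"delta_pos":[0,0,0],"spin":0},{"fingers":20,"delta_pos":[0,0,0],"spin":0},{"fingers":20,"delta_pos":[0,0,0],"spin":0},{"fingers":20,"delta_pos":[0,0,0],"spin":0},{"fingers":20,"delta_pos":[0,0,0],"spin":0},{"fingers":20,"delta_pos":[0,0,0],"spin":0},{"fingers":20,"delta_pos":[0,0,0],"spin":0}]'
```

```text
[[0.5922484  0.00208452 0.118     ]] [[0.58956221 0.000929   0.045     ]]
clock: 4.95
position: [0.5879, -0.0024, 0.1954]
tool_rot: [-0.0, 0.985, 0.172, -0.0]
force: [0.4, 0.3, -0.5]
gripper_width: 0.0275
grip_force: 30.0
```

```bash
python3 -m creep '[{"fingers":20,"delta_pos":[-0.2,-0.5,0],"spin":0},{"fingers":20,"delta_pos":[-0.5,-1.4,0],"spin":0},{"fingers":20,"delta_pos":[-0.8,-2.3,0],"spin":0},{"fingers":20,"delta_pos":[-1.1,-3.2,0],"spin":0},{"fingers":20,"delta_pos":[-1.4,-4.1,0],"spin":0},{"fingers":20,"delta_pos":[-1.7,-5.0,0],"spin":0},{"fingers":20,"delta_pos":[-2.0,-5.9,0],"spin":0},{"fingers":20,"delta_pos":[-2.2,-6.5,0],"spin":0},{"fingers":20,"delta_pos":[-2.26,-6.68,0],"spin":0},{"fingers":20,"delta_pos":[-2.26,-6.68,0],"spin":0},{"fingers":20,"delta_pos":[-2.26,-6.68,-0.6],"spin":0},{"fingers":20,"delta_pos":[-2.26,-6.68,-1.2],"spin":0}]'; python3 -m creep '[{"fingers":20,"delta_pos":[0,0,-0.4],"spin":0},{"fingers":20,"delta_pos":[0,0,-0.8],"spin":0},{"fingers":20,"delta_pos":[0,0,-1.0],"spin":0},{"fingers":20,"delta_pos":[0,0,-1.09],"spin":0},{"fingers":20,"delta_pos":[0,0,-1.09],"spin":0},{"fingers":20,"delta_pos":[0,0,-1.09],"spin":0}]'
```

```text
clock: 6.15
position: [0.4766, -0.3356, 0.1362]
tool_rot: [0.001, 0.985, 0.173, 0.001]
force: [1.1, -0.7, -0.7]
gripper_width: 0.0276
grip_force: 30.0
clock: 6.75
position: [0.4759, -0.3364, 0.0819]
tool_rot: [0.001, 0.985, 0.173, 0.001]
force: [1.5, -0.3, -2.4]
gripper_width: 0.0275
grip_force: 30.0
```

```bash
python3 -m creep '[{"fingers":20,"delta_pos":[0,0,-0.02],"spin":0},{"fingers":20,"delta_pos":[0,0,-0.02],"spin":0},{"fingers":20,"delta_pos":[0,0,-0.02],"spin":0},{"fingers":70,"delta_pos":[0,0,-0.02],"spin":0},{"fingers":70,"delta_pos":[0,0,-0.02],"spin":0},{"fingers":70,"delta_pos":[0,0,-0.02],"spin":0},{"fingers":70,"delta_pos":[0,0,-0.02],"spin":0},{"fingers":70,"delta_pos":[0,0,-0.02],"spin":0},{"fingers":70,"delta_pos":[0,0,-0.02],"spin":0}]';python3 -m creep '[{"fingers":70,"delta_pos":[0,0,0.5],"spin":0},{"fingers":70,"delta_pos":[0,0,1.2],"spin":0},{"fingers":70,"delta_pos":[0,0,2.0],"spin":0},{"fingers":70,"delta_pos":[0,0,2.4],"spin":0},{"fingers":70,"delta_pos":[0.6,3.2,2.4],"spin":0},{"fingers":70,"delta_pos":[1.2,6.4,2.4],"spin":0},{"fingers":70,"delta_pos":[1.8,9.6,2.4],"spin":0},{"fingers":70,"delta_pos":[2.4,12.7,2.4],"spin":0},{"fingers":70,"delta_pos":[2.4,12.7,2.4],"spin":0},{"fingers":70,"delta_pos":[2.4,12.7,2.4],"spin":0},{"fingers":70,"delta_pos":[2.4,12.7,2.4],"spin":0},{"fingers":70,"delta_pos":[2.4,12.7,2.4],"spin":0}]'
python3 - <<'E'
from h import *
fs={n:grab(n,n+'3.png') for n in('top','scene','wrist')}
for n,c,r,lo,hi in(('scanner',(.474,-.337),.025,.122,.14),('dock',(.475,-.336),.045,.006,.016),('dial',(.596,.3005),.035,.026,.036),('stud',(.584,-.059),.018,.059,.068)):
  for k,f in fs.items():
    Q=cloud(f); q=Q[(np.hypot(Q[...,0]-c[0],Q[...,1]-c[1])<r)&(Q[...,2]>lo)&(Q[...,2]<hi)]
    if len(q): print(n,k,len(q),((q.min(0)+q.max(0))/2).round(4),np.ptp(q,0).round(4))
print(monitor.sense()['position'])
E
```

```text
clock: 7.65
position: [0.4748, -0.3364, 0.0798]
tool_rot: [-0.0, 0.985, 0.172, -0.0]
force: [-0.5, 0.7, -0.3]
gripper_width: 0.0692
grip_force: 0.0
clock: 8.85
position: [0.5491, 0.0586, 0.2002]
tool_rot: [0.0, 0.985, 0.172, 0.0]
force: [0.8, -0.3, 0.2]
gripper_width: 0.07
grip_force: 0.0
scanner top 149 [ 0.4738 -0.3345  0.1303] [0.0271 0.0275 0.016 ]
scanner scene 114 [ 0.479  -0.3359  0.1297] [0.0284 0.0289 0.0148]
dock top 171 [ 0.4738 -0.3339  0.011 ] [0.0711 0.0676 0.0099]
dock scene 145 [ 0.4791 -0.3361  0.011 ] [0.0708 0.0707 0.0099]
dial top 232 [0.5941 0.3006 0.0308] [0.043  0.0435 0.0095]
dial scene 228 [0.5989 0.299  0.0307] [0.0455 0.0422 0.0093]
dial wrist 2694 [0.5956 0.2994 0.0298] [0.0434 0.0443 0.0076]
stud top 49 [ 0.5821 -0.0593  0.0624] [0.0188 0.0192 0.006 ]
stud scene 46 [ 0.5861 -0.0578  0.0631] [0.017  0.0209 0.0081]
stud wrist 469 [ 0.584  -0.0587  0.0628] [0.0208 0.0201 0.0072]
[0.54901849 0.05953329 0.19991399]
```

```bash
python3 -m creep '[{"fingers":70,"delta_pos":[0.9,4.8,0],"spin":0},{"fingers":70,"delta_pos":[0.9,4.8,0],"spin":0},{"fingers":70,"delta_pos":[0.9,4.8,0],"spin":0},{"fingers":70,"delta_pos":[0.9,4.8,0],"spin":0},{"fingers":70,"delta_pos":[0.9,4.8,0],"spin":0},{"fingers":70,"delta_pos":[0.9,4.8,0],"spin":0},{"fingers":70,"delta_pos":[0.9,4.8,-0.8],"spin":0},{"fingers":70,"delta_pos":[0.9,4.8,-1.6],"spin":0},{"fingers":70,"delta_pos":[0.9,4.8,-2],"spin":0},{"fingers":70,"delta_pos":[0.9,4.8,-2],"spin":0},{"fingers":70,"delta_pos":[0.9,4.8,-2],"spin":0}]'
python3 - <<'E'
from h import *
f=grab('wrist','wrist4.png');Q=cloud(f)
for n,c,r,lo,hi in(('dial',(.596,.3005),.035,.026,.036),('dose',(.4905,.2725),.035,.032,.042)):
    q=Q[(np.hypot(Q[...,0]-c[0],Q[...,1]-c[1])<r)&(Q[...,2]>lo)&(Q[...,2]<hi)]
    if len(q): print(n,len(q),((q.min(0)+q.max(0))/2).round(4),np.ptp(q,0).round(4))
print(monitor.sense()['position'])
E
```

```text
clock: 10.1
position: [0.5946, 0.2948, 0.1002]
tool_rot: [0.0, 0.985, 0.171, -0.0]
force: [0.4, -0.3, 0.7]
gripper_width: 0.0697
grip_force: 0.0
dial 3609 [0.5957 0.3002 0.0297] [0.0436 0.0439 0.0073]
dose 17 [0.5045 0.2784 0.0331] [0.0044 0.0095 0.0019]
[0.59560908 0.29554468 0.10169128]
```

View pics/wrist4.png

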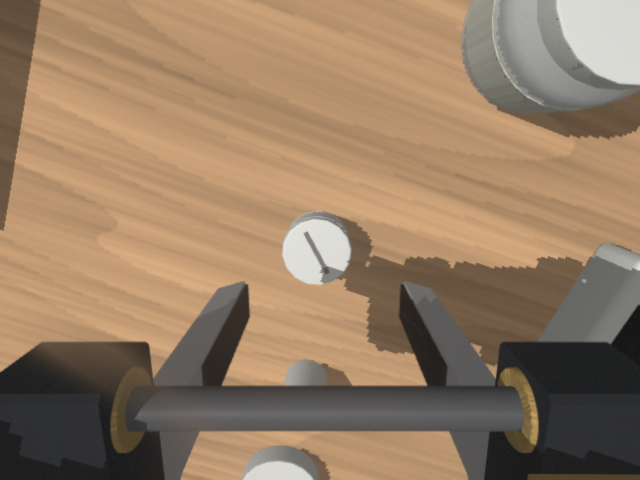

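Wrist view: dial with its grey line is centred between the fingers at px (317,247), and the dose cap (305,370) and jar lid are clear of the pads. Now descend and grip.

```bash
python3 -m creep '[{"fingers":70,"delta_pos":[0,0.09,-0.6],"spin":0},{"fingers":70,"delta_pos":[0,0.09,-1.2],"spin":0},{"fingers":70,"delta_pos":[0,0.09,-1.7],"spin":0},{"fingers":70,"delta_pos":[0,0.09,-1.86],"spin":0},{"fingers":70,"delta_pos":[0,0.09,-1.86],"spin":0},{"fingers":35,"delta_pos":[0,0.09,-1.86],"spin":0},{"fingers":35,"delta_pos":[0,0.09,-1.86],"spin":0},{"fingers":35,"delta_pos":[0,0.09,-1.86],"spin":0},{"fingers":35,"delta_pos":[0,0.09,-1.86],"spin":0},{"fingers":35,"delta_pos":[0,0.09,-1.86],"spin":0},{"fingers":35,"delta_pos":[0,0.09,-1.86],"spin":0}]' 50;  python3 -m creep '[{"fingers":35,"delta_pos":[0,0,0.6],"spin":0},{"fingers":35,"delta_pos":[0,0,1.4],"spin":0},{"fingers":35,"delta_pos":[0,0,2],"spin":0},{"fingers":35,"delta_pos":[0,0,2],"spin":0}]'
python3 - <<'E'
from h import *
f=grab('wrist','wrist5.png');Q=cloud(f)
s=[monitor.sense()['position']]; 
for i in range(3):
    f=grab('wrist'); s.append(monitor.sense()['position'])
print(np.mean(s,0),s[0]); c=np.mean(s,0)
q=Q[(np.hypot(Q[...,0]-c[0],Q[...,1]-c[1])<.026)&(Q[...,2]>.122)&(Q[...,2]<.14)]
print(len(q),((q.min(0)+q.max(0))/2).round(4),np.ptp(q,0).round(4),np.median(q,0))
E
```

```text
clock: 11.25
position: [0.5951, 0.3014, 0.0084]
tool_rot: [-0.0, 0.985, 0.172, 0.001]
force: [-0.8, -0.8, 5.7]
gripper_width: 0.0431
grip_force: 50.0
clock: 11.65
position: [0.5978, 0.3026, 0.1128]
tool_rot: [-0.001, 0.985, 0.172, 0.005]
force: [1.1, 0.3, 0.9]
gripper_width: 0.0433
grip_force: 50.0
[0.59374138 0.30105157 0.10654601] [0.59588337 0.30187869 0.10962602]
8846 [0.5976 0.3029 0.131 ] [0.0442 0.0479 0.018 ] [0.59991651 0.30335342 0.1348879 ]
```

View pics/wrist5.png

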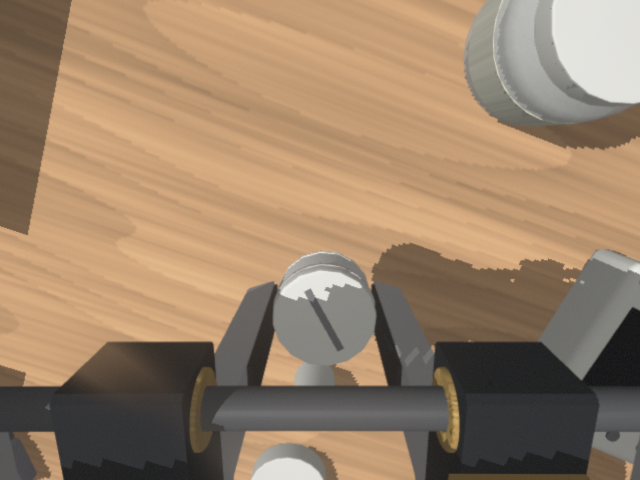

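Wrist view: dial sits upright and centred between the pads at px (324,312). Carry it above the stud and measure there.

```bash
python3 -m creep '[{"fingers":35,"delta_pos":[0,-0.6,0],"spin":0},{"fingers":35,"delta_pos":[0,-1.4,0],"spin":0},{"fingers":35,"delta_pos":[0,-2.2,0],"spin":0},{"fingers":35,"delta_pos":[-0.1,-3.0,0],"spin":0},{"fingers":35,"delta_pos":[-0.1,-3.8,0],"spin":0},{"fingers":35,"delta_pos":[-0.1,-4.6,0],"spin":0},{"fingers":35,"delta_pos":[-0.2,-5.4,0],"spin":0},{"fingers":35,"delta_pos":[-0.2,-6.2,0],"spin":0},{"fingers":35,"delta_pos":[-0.2,-6.8,0],"spin":0},{"fingers":35,"delta_pos":[-0.2,-7.2,0],"spin":0},{"fingers":35,"delta_pos":[-0.2,-7.2,0],"spin":0},{"fingers":35,"delta_pos":[-0.2,-7.2,0],"spin":0}]' 60
cat > chk.py <<'E'
from h import *
import sys
s=[]
fs={}
for i in range(2):
  for n in('top','scene','wrist'): fs[n]=grab(n,n+sys.argv[1]+'.png'); s.append(monitor.sense()['position'])
c=np.mean(s[1:],0); print('tcp',c.round(4),np.std(s[1:],0).round(4),monitor.sense()['force'])
for k,f in fs.items():
    Q=cloud(f)
    for n,lo,hi,r,cc in(('dialtop',c[2]+.018,c[2]+.032,.024,c),('stud',.059,.068,.02,(.584,-.0587)),('unit',.035,.05,.2,(.588,.0035))):
        q=Q[(np.hypot(Q[...,0]-cc[0],Q[...,1]-cc[1])<r)&(Q[...,2]>lo)&(Q[...,2]<hi)]
        if len(q): print(n,k,len(q),((q.min(0)+q.max(0))/2).round(4),np.ptp(q,0).round(4))
E
python3 chk.py 6; python3 -c "
import cv2,numpy as np
a=cv2.imread('pics/scene6.png')[190:310,230:390];b=cv2.imread('pics/wrist6.png')
cv2.imwrite('pics/c6.png',np.hstack([cv2.resize(a,(400,300)),cv2.resize(b,(400,300))]))"
```

```text
clock: 13.05
position: [0.5827, -0.0584, 0.105]
tool_rot: [-0.001, 0.985, 0.172, -0.002]
force: [0.4, 0.9, 0.4]
gripper_width: 0.043
grip_force: 60.0
tcp [ 0.5837 -0.0576  0.1063] [0.0003 0.0001 0.0004] [-0.08383672 -0.16757767 -0.96035866]
dialtop top 20 [ 0.5661 -0.0633  0.1275] [0.01   0.0181 0.0057]
unit top 2702 [0.5925 0.005  0.0426] [0.1348 0.2441 0.0148]
dialtop scene 231 [ 0.585  -0.0556  0.1312] [0.0444 0.0421 0.0137]
stud scene 49 [ 0.5878 -0.0579  0.0633] [0.0211 0.021  0.0084]
unit scene 4346 [0.5942 0.0044 0.0425] [0.1494 0.2471 0.015 ]
dialtop wrist 8377 [ 0.5838 -0.0573  0.1313] [0.0438 0.0475 0.014 ]
stud wrist 1 [ 0.5939 -0.0572  0.0591] [0. 0. 0.]
unit wrist 71541 [0.5895 0.0017 0.0426] [0.1462 0.2468 0.0147]
```

View pics/c6.png

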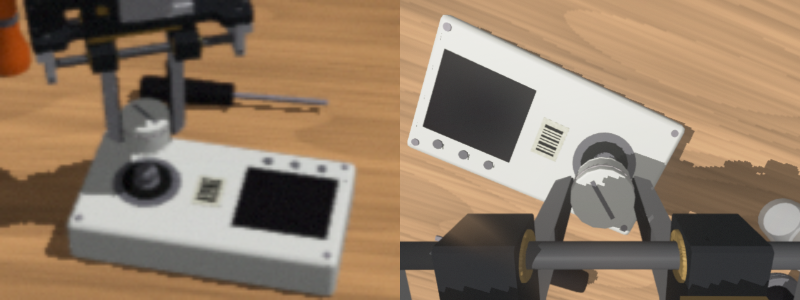

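Dial hangs directly over the stud (scene crop (145,120) over (148,175)). Correct about 2 mm in -y, then lower to just above the lobes.

```bash
python3 -m creep '[{"fingers":35,"delta_pos":[0.02,-0.035,-0.2],"spin":0},{"fingers":35,"delta_pos":[0.02,-0.035,-0.4],"spin":0},{"fingers":35,"delta_pos":[0.02,-0.035,-0.6],"spin":0},{"fingers":35,"delta_pos":[0.02,-0.035,-0.6],"spin":0},{"fingers":35,"delta_pos":[0.02,-0.035,-0.6],"spin":0}]'
python3 chk.py 7; python3 -m creep '[{"fingers":35,"delta_pos":[0,0,-0.05],"spin":0},{"fingers":35,"delta_pos":[0,0,-0.1],"spin":0},{"fingers":35,"delta_pos":[0,0,-0.15],"spin":0},{"fingers":35,"delta_pos":[0,0,-0.15],"spin":0}]'
```

```text
clock: 13.85
position: [0.5845, -0.0606, 0.0761]
tool_rot: [-0.0, 0.985, 0.172, -0.001]
force: [-0.5, -0.4, -0.5]
gripper_width: 0.0432
grip_force: 60.0
tcp [ 0.5855 -0.0608  0.0774] [0.0001 0.     0.0001] [-0.17402251 -0.96682325 -0.27608045]
dialtop top 17 [ 0.5675 -0.068   0.0982] [0.0076 0.0182 0.0041]
unit top 2661 [0.593  0.0049 0.0427] [0.1356 0.2436 0.0144]
dialtop scene 228 [ 0.5869 -0.0587  0.102 ] [0.0448 0.0431 0.0131]
unit scene 4127 [0.5939 0.0044 0.0425] [0.1474 0.2472 0.0149]
dialtop wrist 8380 [ 0.5855 -0.0606  0.1024] [0.0434 0.0474 0.014 ]
unit wrist 88737 [ 0.5906 -0.0014  0.0425] [0.1438 0.2402 0.015 ]
clock: 14.55
position: [0.5846, -0.0598, 0.0698]
tool_rot: [-0.001, 0.985, 0.172, -0.0]
force: [-2.0, 3.2, 4.5]
gripper_width: 0.0432
grip_force: 60.0
```

Contact force (-2, +3 N sideways) and the cameras agree that the dial is about 1.5 mm off. Back off, shift and re-press.

```bash
python3 -m creep '[{"fingers":35,"delta_pos":[-0.02,0.03,0.1],"spin":0},{"fingers":35,"delta_pos":[-0.02,0.03,0.1],"spin":0},{"fingers":35,"delta_pos":[-0.02,0.03,0.1],"spin":0},{"fingers":35,"delta_pos":[-0.02,0.03,0.1],"spin":0}]';python3 chk.py 8|egrep 'tcp|dialtop'; python3 -m creep '[{"fingers":35,"delta_pos":[0,0,-0.06],"spin":0},{"fingers":35,"delta_pos":[0,0,-0.1],"spin":0},{"fingers":35,"delta_pos":[0,0,-0.12],"spin":0},{"fingers":35,"delta_pos":[0,0,-0.12],"spin":0}]'
```

```text
clock: 14.95
position: [0.5839, -0.0593, 0.0742]
tool_rot: [0.0, 0.985, 0.172, -0.0]
force: [-0.4, -0.4, -0.7]
gripper_width: 0.043
grip_force: 60.0
tcp [ 0.5839 -0.0592  0.0742] [0.     0.     0.0001] [-0.62922047 -0.73865232 -0.63198359]
dialtop top 21 [ 0.5648 -0.0659  0.0957] [0.0092 0.0186 0.0061]
dialtop scene 223 [ 0.5848 -0.0567  0.0987] [0.0454 0.0429 0.0127]
dialtop wrist 8361 [ 0.5838 -0.0589  0.0992] [0.044  0.0471 0.014 ]
clock: 15.65
position: [0.5845, -0.0592, 0.0696]
tool_rot: [0.0, 0.985, 0.172, 0.0]
force: [-2.3, 0.8, 5.6]
gripper_width: 0.0431
grip_force: 60.0
```

```bash
python3 -m creep '[{"fingers":35,"delta_pos":[-0.015,0.01,-0.03],"spin":0},{"fingers":35,"delta_pos":[-0.015,0.01,-0.06],"spin":0},{"fingers":35,"delta_pos":[-0.015,0.01,-0.09],"spin":0},{"fingers":35,"delta_pos":[-0.015,0.01,-0.09],"spin":0}]'; python3 -m creep '[{"fingers":35,"delta_pos":[0,0,-0.03],"spin":0},{"fingers":35,"delta_pos":[0,0,-0.06],"spin":0},{"fingers":35,"delta_pos":[0,0,-0.06],"spin":0}]'
```

```text
clock: 16.05
position: [0.5839, -0.0591, 0.0644]
tool_rot: [0.001, 0.985, 0.172, 0.001]
force: [0.3, -1.5, 0.7]
gripper_width: 0.0426
grip_force: 60.0
clock: 16.35
position: [0.5826, -0.0586, 0.0598]
tool_rot: [-0.0, 0.985, 0.172, -0.001]
force: [1.1, -1.9, -4.1]
gripper_width: 0.0426
grip_force: 60.0
```

Lip is past the peak (force now pulls down). Continue down onto the ring.

```bash
python3 -m creep '[{"fingers":35,"delta_pos":[0,0,-0.03],"spin":0},{"fingers":35,"delta_pos":[0,0,-0.06],"spin":0},{"fingers":35,"delta_pos":[0,0,-0.06],"spin":0},{"fingers":35,"delta_pos":[0,0,-0.06],"spin":0}]';python3 chk.py 9|egrep 'tcp|dialtop'
```

```text
clock: 16.75
position: [0.5832, -0.0585, 0.0581]
tool_rot: [-0.0, 0.985, 0.172, -0.0]
force: [-0.2, 0.7, -0.1]
gripper_width: 0.0429
grip_force: 60.0
tcp [ 0.5833 -0.0585  0.058 ] [0. 0. 0.] [-0.79399426 -0.09013149  0.57578536]
dialtop top 15 [ 0.5648 -0.0648  0.0798] [0.0092 0.0187 0.0074]
dialtop scene 221 [ 0.5845 -0.0564  0.0823] [0.0449 0.0417 0.0123]
dialtop wrist 8370 [ 0.5833 -0.0582  0.083 ] [0.0436 0.0472 0.0139]
```

Force is now about zero, so it's near the ring level. Press on for about 10 N.

```bash
python3 -m creep '[{"fingers":35,"delta_pos":[0,0,-0.03],"spin":0},{"fingers":35,"delta_pos":[0,0,-0.06],"spin":0},{"fingers":35,"delta_pos":[0,0,-0.06],"spin":0},{"fingers":35,"delta_pos":[0,0,-0.06],"spin":0}]';python3 chk.py 10|egrep 'tcp|dialtop'
```

```text
clock: 17.45
position: [0.5835, -0.0587, 0.0559]
tool_rot: [0.0, 0.985, 0.172, 0.0]
force: [-2.3, 1.1, 6.5]
gripper_width: 0.0432
grip_force: 60.0
tcp [ 0.5835 -0.0587  0.056 ] [0. 0. 0.] [-2.97512793  1.36869482  6.6767752 ]
dialtop top 15 [ 0.564  -0.064   0.0771] [0.0074 0.0164 0.0056]
dialtop scene 223 [ 0.5858 -0.0576  0.0802] [0.0433 0.0429 0.0123]
dialtop wrist 8362 [ 0.5835 -0.0583  0.081 ] [0.0436 0.0471 0.014 ]
```

2 mm of travel for 6.5 N matches the ring's 3 N/mm. Another ~1.3 mm is needed.

```bash
python3 -m creep '[{"fingers":35,"delta_pos":[-0.01,0,-0.015],"spin":0},{"fingers":35,"delta_pos":[-0.01,0,-0.03],"spin":0},{"fingers":35,"delta_pos":[-0.01,0,-0.03],"spin":0},{"fingers":35,"delta_pos":[-0.01,0,-0.03],"spin":0},{"fingers":35,"delta_pos":[-0.01,0,-0.03],"spin":0}]';python3 chk.py 11|egrep 'tcp|dialtop'
python3 - <<'E'
from h import *
for k in('top','scene'):
    Q=cloud(pickle.load(open(k+'.pkl','rb')))
    q=Q[(np.hypot(Q[...,0]-.476,Q[...,1]+.336)<.025)&(Q[...,2]>.122)&(Q[...,2]<.14)]
    print('scanner',k,len(q),((q.min(0)+q.max(0))/2).round(4))
E
python3 -c "
import cv2,numpy as np
a=cv2.imread('pics/scene11.png')[160:310,150:390]
cv2.imwrite('pics/c11.png',cv2.resize(a,(800,500)))"
```

```text
clock: 18.25
position: [0.5835, -0.0587, 0.0551]
tool_rot: [0.0, 0.985, 0.172, 0.001]
force: [-3.5, 0.5, 8.8]
gripper_width: 0.0431
grip_force: 60.0
tcp [ 0.5835 -0.0587  0.0551] [0. 0. 0.] [-2.77950158  0.94843039  8.81580882]
dialtop top 15 [ 0.5654 -0.0652  0.0764] [0.0089 0.0184 0.0061]
dialtop scene 219 [ 0.5848 -0.0575  0.0794] [0.044  0.0423 0.0122]
dialtop wrist 8385 [ 0.5835 -0.0584  0.0801] [0.0439 0.0473 0.014 ]
scanner top 144 [ 0.4734 -0.3351  0.1309]
scanner scene 117 [ 0.4787 -0.3354  0.1298]
```

View pics/c11.png

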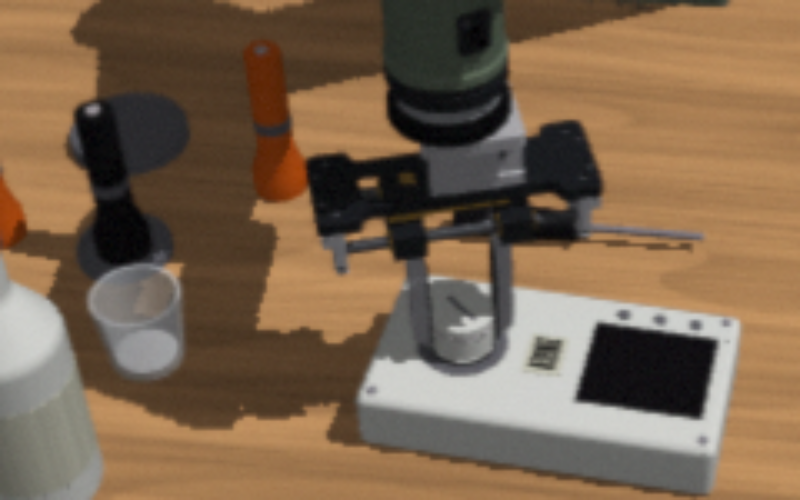

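Dial sits flush on the ring at crop (462,335), and the scanner stands in its dock at (120,245). A touch more push, then hand in.

```bash
python3 -m creep '[{"fingers":35,"delta_pos":[0,0,-0.015],"spin":0},{"fingers":35,"delta_pos":[0,0,-0.015],"spin":0},{"fingers":35,"delta_pos":[0,0,-0.015],"spin":0},{"fingers":35,"delta_pos":[0,0,-0.015],"spin":0},{"fingers":35,"delta_pos":[0,0,-0.015],"spin":0}]' && python3 -c "
from workcell import job,monitor
print(monitor.sense()['force']); print(job.sign_off())"
```

```text
clock: 19.05
position: [0.5835, -0.0587, 0.0547]
tool_rot: [0.0, 0.985, 0.172, 0.001]
force: [-4.0, 2.2, 10.1]
gripper_width: 0.0431
grip_force: 60.0
[-4.04942181  2.1912703  10.11007085]
the job is handed in; nothing more can be done
None
```

I held the scanner steady about 7 cm above the label and stood it back in its dock, then snapped the dial onto the stud and left it pressed at about 10 N; the job is handed in at about 19 s, and sign-off returned no verdict.

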